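Level the potting table under a charger housing and hold the spirit level down on it

ROBOT

A 6-joint arm with a two-finger parallel gripper is mounted at the origin on the work surface. World frame = base frame: x ahead of the robot, y to its left, z up, the work surface at z = 0. Lengths are in m, angles in rad, forces in N, time in s.
With the tool pointing down it reaches from about 0.4 to 0.825 m from the base axis. Payload 7 kg.
Tool frame: the origin (TCP) lies at the very end of the fingers, on their centre line; the grasp point (between the pads) lies arm.grip_point_offset behind it (arm.grip_point_offset is the distance from the TCP to the grasp point, in m); z points along the fingers, y is the line along which they close (so a half turn about z gives the same grasp; the last joint's range is limited). The gripper opens to 88 mm and grips with 3 to 60 N. Pads are 19 mm wide; open, the fingers measure 130 mm over their backs; the gripper's body (78 mm by 193 mm) begins 47 mm behind the grasp point.
Start: joints at [1.473, 0.359, 0.012, 0, -1.224, -0.288], TCP at [0.254, 0.625, 0.227] pointing down, gripper open.
Joint ranges: [-3.07, 3.07], [-1.43, 2.12], [-1.02, 1.25], [-3.03, 1.67], [-3.05, -0], [-3.03, 3.03]. Speed limits (rad/s): [2.39, 2.39, 3.01, 3.14, 3.14, 3.14].

INTERFACE

Orientations are given as [roll, pitch, yaw] about the fixed x, y, z axes, in that order (R = Rz(yaw) Ry(pitch) Rx(roll)).
In Python, from station import arm gives the robot as it stands.
- The arm moves only by the shell command python3 -m crank 'ROWS' [OPENING] [FORCE]. ROWS is JSON, a list of rows, each an object of numbers: "dx", "dy", "dz": the shift along the tool's x, y, z in cm; "wx", "wy", "wz": the turn, a rotation vector about the tool's x, y, z in degrees. A call has exactly 10 rows; each row is the pose to reach, as a shift and turn from the pose commanded when the call began, along the tool's axes at that moment; what a row does not reach only later rows make up. A row lasts 1/8 s, in which the tool goes at most 62.5 mm and 10.7 degrees, less where a joint would pass 70% of its speed; a pose out of reach is approached as far as the arm can. A call with a gripper value outside its range is refused whole. OPENING is the finger opening in cm, from 0 to 8.76, set as the call begins (- or left out, the last holds). The fingers move at their own pace and stop on an object; FORCE is the grip in N (left out, the last holds). Time passes only in rows, so rows that repeat a pose let the fingers close, or fill a call up. It gives the time, the measured TCP pose, the force, the opening and the grip force at its end, in the units of the state.
- arm.get_state(): the state, without advancing time (a new reading comes with each control period).
- arm.grab_frame(name): name is "scene" or "side" or "wrist"; returns the picture (400x640x3 uint8, red, green, blue); there is no depth.
- arm.calibration(name): a dict with "fx", "fy", "cx", "cy" (pixels), "world_from_camera" (4x4, takes a point from camera to world coordinates). Camera axes: x right, y down, z forward; pixel columns grow to the right and rows downward; lengths in m; the calibration is good to about 2 mm. A picture is of the moment at which its call begins: read the wrist's pose just before it. calibration takes no time and is no camera call; for the wrist camera it gives the pose at the moment of the call.
- arm.job_done(): hands the job in; it is judged then, once.
Trained networks look in the newest picture that a camera, given by its name, has taken for a name from the list of things; names that differ only in an ending like _2 or _b are one class to them, and where a whole thing is asked for, a point or a joint stands for the part that bears it (a point fixed in the world has none). Each returns a list of dicts, best first, with "confidence" (0 to 1); they miss things now and then, are a little off and sometimes report something else, mostly with a low value. They report only what shows in the picture. A call takes as long as a camera call.
- arm.find_in(camera, query): "centre" ([x, y, z] in m, in world coordinates, good to about 4 mm: the middle of the surface that is visible of it).
- arm.masks_of(camera, query): "pixels" (400x640 bool, what is visible of it).
- arm.mark_of(camera, query): "centre" ([x, y, z] in m, in world coordinates, good to about 4 mm: a listed point, or the origin of a listed thing).
The state is a dict: "t": time; "q": joint angles; "qd": joint speeds; "joint_efforts": joint torques, N m; "eef_pos": TCP position; "ee_rot": TCP orientation; "force": force on the tool from outside, world axes, zero at the start; "moment": the same for the moment, N m; "width": finger opening in m; "gripper_force": force on a finger pad.
Only numpy, scipy, OpenCV 4.12 (cv2) and the standard library are available. Lean on these libraries where they do the work, as an engineer would, in place of code of your own. Each camera call takes 0.05 s, during which the arm holds its last target. There are 200 camera calls.

TASK

Lay the red spirit level gently, without dropping it, on the bare strip of the aluminium levelling table, lengthwise along the scribed line in front of the black charger housing and centred on the scribed cross, and let go of it; then turn the knob of the levelling foot until the bubble stands still between its two black lines. Then press the level down onto the table with firm hand pressure (about 15 N) on its solid body, not on the glass vial, and finish while still pressing, the bubble between its lines, so that a colleague can do up the lock nut. Leave everything else on the bench where it is.

Things in the scene. Friction and masses are not known exactly. Their poses are not given: they have to be found in the camera images.
- level: red spirit level with black end caps, 180 mm long (its x axis) x 24 wide x 38 high, 0.28 kg, flat base. Origin: centre of the underside; z up. The vial lies open in the middle 60 mm of its top; either side are solid end blocks 60 mm long, flat tops at 38 mm, centred at x = +60 and -60 mm. May lie either way round. Starts on the grey mat to the robot's right, beside a bare piece of rail
- vial: yellow-green glass vial in the level's top, 58 mm long, 14 mm thick, lying along the level's x axis; origin at its centre, 30 mm above the level's underside. Not to be pressed on
- bubble (a joint): white bubble, 16 mm long, in the vial: how far its centre stands from the middle of the vial along the level's +x axis (m). It runs to the higher end, about 3.7 mm per 0.1 degree of slope, and needs about 1.5 s to come to rest. The two black lines are 10 mm either side of the middle: the bubble is between them within +-2 mm
- cross (a point): scribed black cross (260 mm line, 50 mm cross-stroke) on the bare strip of the levelling table, on the plate's upper face, about 60 mm above the mat. x: across the plate towards the housing; y: along the scribed line towards the knob's end; z up. The plate's bare edge is 53 mm to -x; the housing, 45 mm higher than the plate, begins 52 mm to +x
- knob (a point): black ribbed round knob on top of the levelling foot's screw, 46 mm diameter, 26 mm high; the point is on the upright axis at half its height, the height to grip it. Below it are only the narrower lock nut (28 mm, its top 14 mm under the knob) and a brass bush. The knob stays at one height. The nearest corner of the housing is about 80 mm from the axis
- foot: the levelling foot (screw with the knob), origin at the mat under its axis. Clockwise from above raises this end of the plate, anticlockwise lowers it: 4 mm a turn, which shifts the bubble about 4 mm per radian. At the start this end is too low, by 1.5 to 3 rad of turn. It turns with slight friction (0.08 N m) and stays where it is left
- plate: the levelling table's aluminium plate, 250 x 420 x 12 mm, with the black charger housing (280 mm long) clamped on it. It hinges on two fixed feet 120 mm to -y of the cross and yields very little when pressed. Origin: under the hinged end, midway between the two feet; axes as the cross
- rail: piece of steel mounting rail, 180 x 35 x 8 mm, on the mat; leave alone
- cover: black moulded cover of the charger, 170 x 310 x 38 mm, lying open side up on the left, with ribs and a green circuit board; leave alone
- drill: red cordless drill with black battery, lying on its side, 195 x 180 x 75 mm; origin at its battery end; leave alone
- meter: yellow multimeter, 155 x 78 x 34 mm, lying flat; leave alone
- screwdriver: orange screwdriver, 190 mm long, lying on the mat; leave alone
- contactor: white and grey contactor, 72 x 45 x 80 mm, standing on the mat; leave alone

How it is judged:
On the way, in this order (a step that is already met when the one before it is completed fails the run):
1. the level lies free on the plate, along the scribed line and centred on the cross (x of level in the frame of cross between -0.012 and 0.012 m and y of level in the frame of cross between -0.02 and 0.02 m and z of level in the frame of cross between -0.003 and 0.003 m and angle between the x axis of level and the y axis of cross, either way round below 0.09 rad and contact force between the fingers and level below 0.1 N and linear speed of level below 0.01 m/s), for 0.2 s.
2. the foot has been turned until the bubble stands still between its lines, the level untouched (x of level in the frame of cross between -0.012 and 0.012 m and y of level in the frame of cross between -0.02 and 0.02 m and z of level in the frame of cross between -0.003 and 0.003 m and angle between the x axis of level and the y axis of cross, either way round below 0.09 rad and value of joint bubble between -0.002 and 0.002 m and velocity of joint bubble between -0.002 and 0.002 m/s and contact force between the fingers and level below 0.1 N), for 0.3 s.
At the end, for the whole second after the job is handed in: the level lies flat on the plate along the scribed line (within 5 degrees), its middle within 12 mm across and 20 mm along of the cross; the bubble is within 2 mm of the middle; the fingers still press the level, so that it bears on the plate with 8 to 35 N, through the last second (x of level in the frame of cross between -0.012 and 0.012 m and y of level in the frame of cross between -0.02 and 0.02 m and z of level in the frame of cross between -0.003 and 0.003 m and angle between the x axis of level and the y axis of cross, either way round below 0.09 rad and value of joint bubble between -0.002 and 0.002 m and contact force between level and plate between 8 and 35 N and contact force between the fingers and level above 5 N and linear speed of level below 0.01 m/s); the arm keeps its last pose, push and grip.
It fails at once if the level is dropped or knocked flying (moves at over 0.35 m/s with no finger on it: a fall of about 6 mm) (contact force between the fingers and level below 0.1 N and linear speed of level above 0.35 m/s).
It fails at once if the glass vial is pressed on (over 2 N) (contact force between any of the fingers, the arm and vial above 2 N).
It fails at once if anything else on the bench is moved (over 25 mm) (distance of any of rail, cover, drill, meter, screwdriver, contactor from where it was at the start of the episode above 0.025 m).
It also fails if it takes over 70 s, if anything falls off the work surface, if the arm or the gripper's body presses on something with over 40 N, if the wrist force passes 120 N, or if a joint passes its speed limit or range.

## Working session

There is one attempt and no reset: what is moved stays moved. The work goes in short steps, Python scripts to look and compute and a shell command to move; the robot and the scene stay as the last step left them, time stands still between calls to the robot, and variables do not carry over. Pictures are saved under pics/ and viewed, at most 10 in all, crops included, and the job is handed in when it is done.

```bash
ls; mkdir -p pics; python3 - <<'E'
from station import arm
import cv2,numpy as np
np.set_printoptions(precision=4,suppress=True)
s=arm.get_state();print(s['t'],s['eef_pos'],s['ee_rot'],s['width'],arm.grip_point_offset)
for c in ['scene','side','wrist']:
    f=arm.grab_frame(c);cv2.imwrite(f'pics/{c}0.png',f[:,:,::-1])
    for q in ['level','vial','cross','knob','plate','rail']:
        for fn in ['mark_of','find_in']:
            print(c,q,fn,[(np.round(r['centre'],4).tolist(),round(r['confidence'],2)) for r in getattr(arm,fn)(c,q)[:2]])
E
```

```text
pics
0.0 [0.2539 0.6249 0.2256] [ 3.14   -0.0002 -0.3859] 0.08750102390492051 0.0188
scene level mark_of [([0.4869, -0.2755, 0.0023], 0.69)]
scene level find_in [([0.5005, -0.2649, 0.0321], 0.67), ([0.571, 0.3112, 0.1242], 0.3)]
scene vial mark_of [([0.4894, -0.2685, 0.0368], 0.5)]
scene vial find_in [([0.5046, -0.4126, 0.0039], 0.72), ([0.5175, -0.5321, 0.0367], 0.22)]
scene cross mark_of [([0.5098, 0.0895, 0.0589], 0.62)]
scene cross find_in [([0.6141, 0.164, 0.0644], 0.91)]
scene knob mark_of [([0.5597, 0.3103, 0.1131], 0.6), ([0.4862, -0.2772, 0.005], 0.48)]
scene knob find_in [([0.5711, 0.3122, 0.1235], 0.87)]
scene plate mark_of [([0.5625, 0.3101, 0.1148], 0.38)]
scene plate find_in [([0.6118, 0.1643, 0.0643], 0.68)]
scene rail mark_of [([0.4958, -0.4141, 0.0034], 0.76)]
scene rail find_in []
side level mark_of [([0.491, -0.2739, 0.0051], 0.67)]
side level find_in [([0.4774, -0.2829, 0.0316], 0.66)]
side vial mark_of [([0.4854, -0.2708, 0.0319], 0.54)]
side vial find_in [([0.5677, 0.0937, 0.0597], 0.61)]
side cross mark_of [([0.5049, 0.0921, 0.0569], 0.65)]
side cross find_in [([0.5632, 0.0959, 0.0611], 0.61)]
side knob mark_of [([0.5071, 0.0927, 0.0609], 0.63), ([0.5576, 0.3101, 0.1128], 0.53)]
side knob find_in [([0.5515, 0.299, 0.1174], 0.51)]
side plate mark_of [([0.5808, -0.0265, 0.0498], 0.66), ([0.4835, -0.2691, 0.0331], 0.43)]
side plate find_in [([0.5648, 0.0953, 0.0619], 0.7), ([0.333, 0.1571, 0.0234], 0.27)]
side rail mark_of [([0.4995, -0.4121, 0.0073], 0.62)]
side rail find_in [([0.4934, -0.4076, 0.0074], 0.96), ([0.5501, 0.2996, 0.121], 0.3)]
wrist level mark_of []
wrist level find_in [([0.3029, 0.4063, 0.0707], 0.34)]
wrist vial mark_of []
wrist vial find_in []
wrist cross mark_of []
wrist cross find_in []
wrist knob mark_of []
wrist knob find_in []
wrist plate mark_of []
wrist plate find_in []
wrist rail mark_of []
wrist rail find_in []
```

View pics/scene0.png

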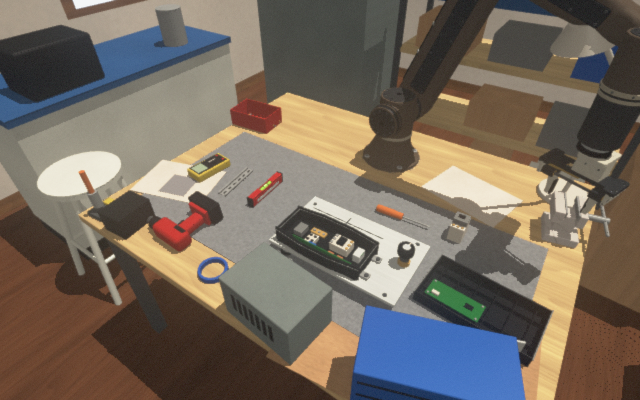

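View pics/side0.png

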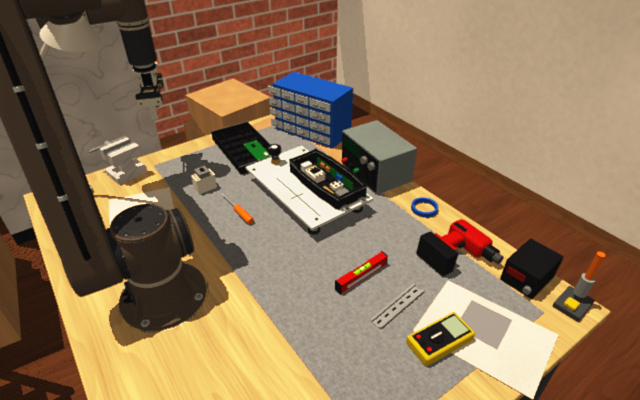

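The scene picture shows the level at about (265,188) and the plate with cross at about (350,222), knob (405,252). The side picture shows the level at (362,272), cross (297,197), knob (273,152). Next I rectify both to find the yaws.

```bash
cat > h.py <<'E'
from station import arm
import cv2,numpy as np
np.set_printoptions(precision=4,suppress=True)
def cal(c):
    k=arm.calibration(c);K=np.array([[k['fx'],0,k['cx']],[0,k['fy'],k['cy']],[0,0,1.]]);return K,np.array(k['world_from_camera'])
def unproj(c,uv,z,k=None):
    K,T=k or cal(c);uv=np.atleast_2d(uv).astype(float)
    d=(T[:3,:3]@np.linalg.inv(K)@np.c_[uv,np.ones(len(uv))].T).T
    return T[:3,3]+d*((z-T[2,3])/d[:,2])[:,None]
def proj(c,P,k=None):
    K,T=k or cal(c);p=(np.atleast_2d(P)-T[:3,3])@T[:3,:3]@K.T;return p[:,:2]/p[:,2:]
def warp(c,img,z,x0,x1,y0,y1,s,k=None):
    # top-down: column = (y1-y)*s, row=(x1-x)*s
    W,H=int((y1-y0)*s),int((x1-x0)*s)
    w=np.array([[x1,y1,z],[x1,y0,z],[x0,y0,z],[x0,y1,z]])
    M=cv2.getPerspectiveTransform(np.float32([[0,0],[W,0],[W,H],[0,H]]),proj(c,w,k).astype(np.float32))
    return cv2.warpPerspective(img,M,(W,H),flags=cv2.INTER_LINEAR|cv2.WARP_INVERSE_MAP)
E
python3 - <<'E'
from h import *
ims=[]
for c in ['scene','side']:
    f=arm.grab_frame(c)[:,:,::-1].copy()
    a=warp(c,f,.038,.38,.6,-.38,-.16,1300);b=warp(c,f,.059,.4,.64,-.06,.35,1000)
    ims.append(np.hstack([a[:240],b[:240]]) if 0 else np.hstack([cv2.resize(a,(240,240)),b]))
    m=arm.masks_of(c,'level')
    if m:
        px=np.argwhere(m[0]['pixels'])[:,::-1]
        r=cv2.minAreaRect(unproj(c,px,.038)[:,:2].astype(np.float32)*1000);p=unproj(c,px,.03)[:,:2]
        w,v=np.linalg.eigh(np.cov(p.T));print(c,r,np.degrees(np.arctan2(v[1,1],v[0,1])),len(px))
cv2.imwrite('pics/w.png',np.vstack(ims))
E
```

```text
scene ((498.6203308105469, -258.9356689453125), (214.82205200195312, 59.21821975708008), 4.303238868713379) -174.13328027791118 517
side ((481.4486083984375, -284.9285888671875), (205.15130615234375, 52.365028381347656), 3.16029691696167) -175.46923384357504 884
```

View pics/w.png

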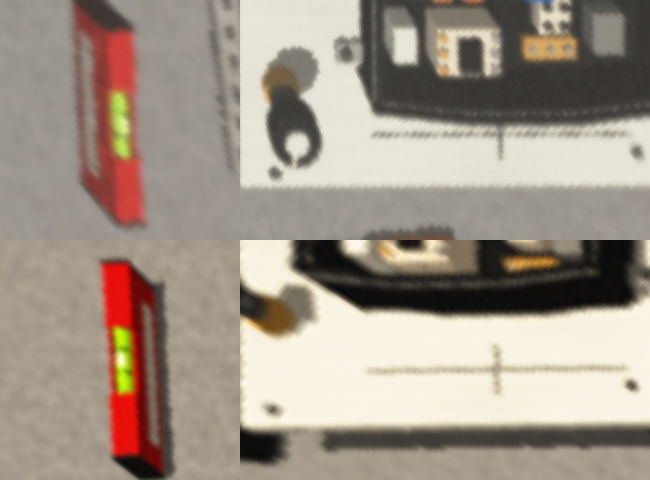

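Level lies nearly along world x (yaw about +3.5°), and the cross is about (0.508,0.091) with its line nearly along world y. Moving over the level.

```bash
python3 -m crank '[{"dx":3.5,"dy":4.6,"wz":-1.6},{"dx":6.9,"dy":9.3,"wz":-3.2},{"dx":10.4,"dy":13.9,"wz":-4.8},{"dx":13.9,"dy":18.6,"wz":-6.4},{"dx":17.3,"dy":23.2,"wz":-8},{"dx":20.8,"dy":27.9,"wz":-9.6},{"dx":24.2,"dy":32.5,"wz":-11.2},{"dx":27.7,"dy":37.1,"wz":-12.8},{"dx":31.2,"dy":41.8,"wz":-14.4},{"dx":34.6,"dy":46.4,"wz":-16}]' 6 10; python3 - <<'E'
from h import *
s=arm.get_state();print(s['q'],s['eef_pos'],s['ee_rot'])
y=s['ee_rot'][2];R=np.array([[np.cos(y),np.sin(y)],[np.sin(y),-np.cos(y)]])
f=arm.grab_frame('wrist')[:,:,::-1];cv2.imwrite('pics/wr1.png',f)
print(arm.mark_of('wrist','cross')[:1],arm.mark_of('wrist','knob')[:1])
print('to level (tool)',(np.array([.488,-.272])-s['eef_pos'][:2])@R*100, np.degrees(.06-y))
E
```

```text
[ 1.4731  0.3587  0.0119  0.     -1.2241 -0.2881] [0.254  0.6254 0.2265] [ 3.1415 -0.0001 -0.3858]
[] []
to level (tool) [55.4457 74.3369] 25.540529186375203$[0]: bad value
```

```bash
python3 -m crank '[{"dx":3.5,"dy":4.6,"dz":0,"wx":0,"wy":0,"wz":-1.6},{"dx":6.9,"dy":9.3,"dz":0,"wx":0,"wy":0,"wz":-3.2},{"dx":10.4,"dy":13.9,"dz":0,"wx":0,"wy":0,"wz":-4.8},{"dx":13.9,"dy":18.6,"dz":0,"wx":0,"wy":0,"wz":-6.4},{"dx":17.3,"dy":23.2,"dz":0,"wx":0,"wy":0,"wz":-8},{"dx":20.8,"dy":27.9,"dz":0,"wx":0,"wy":0,"wz":-9.6},{"dx":24.2,"dy":32.5,"dz":0,"wx":0,"wy":0,"wz":-11.2},{"dx":27.7,"dy":37.1,"dz":0,"wx":0,"wy":0,"wz":-12.8},{"dx":31.2,"dy":41.8,"dz":0,"wx":0,"wy":0,"wz":-14.4},{"dx":34.6,"dy":46.4,"dz":0,"wx":0,"wy":0,"wz":-16}]' 6 10; python3 - <<'E'
from h import *
s=arm.get_state();print(s['q'],s['eef_pos'],s['ee_rot'])
y=s['ee_rot'][2];R=np.array([[np.cos(y),np.sin(y)],[np.sin(y),-np.cos(y)]])
f=arm.grab_frame('wrist')[:,:,::-1];cv2.imwrite('pics/wr1.png',f)
print(arm.mark_of('wrist','cross')[:1],arm.mark_of('wrist','knob')[:1])
print('to level (tool)',(np.array([.488,-.272])-s['eef_pos'][:2])@R*100, np.degrees(.06-y))
E
```

```text
t: 3.55
eef_pos: [0.4002, 0.0636, 0.2272]
ee_rot: [-3.14, -0.001, -0.105]
force: [1.6, -0.2, -0.2]
width: 0.0599
gripper_force: 0.0
[ 0.6508 -0.1098 -0.5359  0.0002 -1.143   0.815 ] [0.4002 0.0636 0.2272] [-3.1405 -0.0014 -0.1049]
[{'centre': [0.5063, 0.0912, 0.0615], 'confidence': 0.76}] []
to level (tool) [12.2482 32.4523] 9.449937087481958
```

View pics/wr1.png

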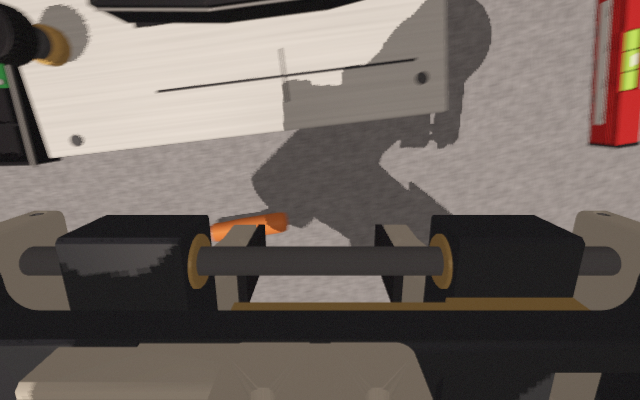

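```bash
python3 -m crank '[{"dx":2,"dy":5.4,"dz":0,"wx":0,"wy":0,"wz":-1.6},{"dx":4,"dy":10.8,"dz":0,"wx":0,"wy":0,"wz":-3.2},{"dx":6,"dy":16.2,"dz":0,"wx":0,"wy":0,"wz":-4.8},{"dx":8,"dy":21.6,"dz":0,"wx":0,"wy":0,"wz":-6.4},{"dx":10,"dy":27,"dz":0,"wx":0,"wy":0,"wz":-8},{"dx":12.2,"dy":32.4,"dz":0,"wx":0,"wy":0,"wz":-9.4},{"dx":12.2,"dy":32.4,"dz":0,"wx":0,"wy":0,"wz":-9.4},{"dx":12.2,"dy":32.4,"dz":0,"wx":0,"wy":0,"wz":-9.4},{"dx":12.2,"dy":32.4,"dz":0,"wx":0,"wy":0,"wz":-9.4},{"dx":12.2,"dy":32.4,"dz":0,"wx":0,"wy":0,"wz":-9.4}]' 6 10; python3 - <<'E'
from h import *
s=arm.get_state();print(s['q'],s['eef_pos'],s['ee_rot'])
k=cal('wrist');f=arm.grab_frame('wrist')[:,:,::-1].copy();cv2.imwrite('pics/wr2.png',f);np.savez('wr2.npz',K=k[0],T=k[1])
for q in ['level','vial']:print(q,arm.mark_of('wrist',q)[:1])
hsv=cv2.cvtColor(f,cv2.COLOR_BGR2HSV)
g=np.argwhere((hsv[...,0]>27)&(hsv[...,0]<50)&(hsv[...,1]>120)&(hsv[...,2]>80))[:,::-1]
if len(g)>50:
    p=unproj('wrist',g,.035,k)[:,:2].astype(np.float32)*1000;print('vial',len(g),cv2.minAreaRect(p))
r=np.argwhere(((hsv[...,0]<8)|(hsv[...,0]>172))&(hsv[...,1]>150)&(hsv[...,2]>110))[:,::-1]
p=unproj('wrist',r,.038,k)[:,:2].astype(np.float32)*1000
if len(r)>50: print('red',len(r),cv2.minAreaRect(p))
E
```

```text
t: 4.95
eef_pos: [0.4871, -0.2687, 0.2271]
ee_rot: [3.141, -0.001, 0.059]
force: [-0.0, 0.4, 1.6]
width: 0.0601
gripper_force: 0.0
[-0.1521  0.1632 -0.2527 -0.0001 -1.154   1.7823] [ 0.4871 -0.2687  0.2271] [ 3.1415 -0.0009  0.0593]
level [{'centre': [0.487, -0.2706, 0.0001], 'confidence': 0.89}]
vial [{'centre': [0.4893, -0.2737, 0.0337], 'confidence': 0.57}]
vial 521 ((486.605224609375, -271.0750732421875), (58.867958068847656, 12.9159574508667), 3.2244162559509277)
red 2243 ((494.59527587890625, -414.521484375), (174.52151489257812, 309.3918151855469), 3.0372443199157715)
```

View pics/wr2.png

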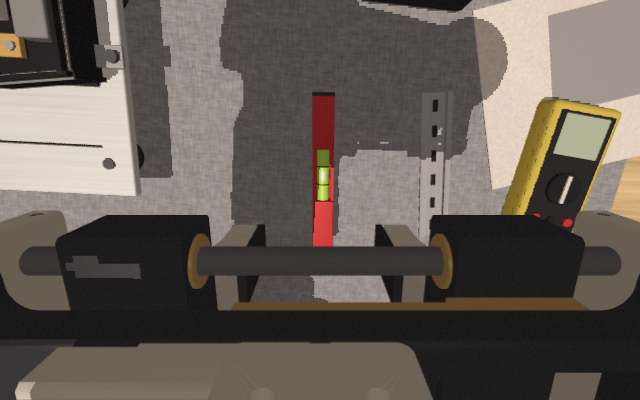

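Wrist picture: the level runs upright in the picture at column 323, with vial at (323,175), so it agrees with yaw 3.2° and centre (0.487,-0.271). The earlier one gave the cross at (283,75) with the line at yaw about +1°. Descending and gripping.

```bash
python3 -m crank '[{"dx":0,"dy":0.2,"dz":5,"wx":0,"wy":0,"wz":0},{"dx":0,"dy":0.2,"dz":10,"wx":0,"wy":0,"wz":0},{"dx":0,"dy":0.2,"dz":15,"wx":0,"wy":0,"wz":0},{"dx":0,"dy":0.2,"dz":18,"wx":0,"wy":0,"wz":0},{"dx":0,"dy":0.2,"dz":20,"wx":0,"wy":0,"wz":0},{"dx":0,"dy":0.2,"dz":21.5,"wx":0,"wy":0,"wz":0},{"dx":0,"dy":0.2,"dz":22.2,"wx":0,"wy":0,"wz":0},{"dx":0,"dy":0.2,"dz":22.2,"wx":0,"wy":0,"wz":0},{"dx":0,"dy":0.2,"dz":22.2,"wx":0,"wy":0,"wz":0},{"dx":0,"dy":0.2,"dz":22.2,"wx":0,"wy":0,"wz":0}]' 6 20
python3 -m crank '[{"dx":0,"dy":0,"dz":0,"wx":0,"wy":0,"wz":0},{"dx":0,"dy":0,"dz":0,"wx":0,"wy":0,"wz":0},{"dx":0,"dy":0,"dz":0,"wx":0,"wy":0,"wz":0},{"dx":0,"dy":0,"dz":0,"wx":0,"wy":0,"wz":0},{"dx":0,"dy":0,"dz":0,"wx":0,"wy":0,"wz":0},{"dx":0,"dy":0,"dz":-0.5,"wx":0,"wy":0,"wz":0},{"dx":0,"dy":0,"dz":-1.5,"wx":0,"wy":0,"wz":0},{"dx":0,"dy":0,"dz":-3,"wx":0,"wy":0,"wz":0},{"dx":0,"dy":0,"dz":-5,"wx":0,"wy":0,"wz":0},{"dx":0,"dy":0,"dz":-7,"wx":0,"wy":0,"wz":0}]' 2 20
```

```text
t: 6.35
eef_pos: [0.4872, -0.2719, 0.005]
ee_rot: [3.141, -0.001, 0.058]
force: [-0.5, -0.5, 0.1]
width: 0.0603
gripper_force: 0.0
t: 7.6
eef_pos: [0.4871, -0.2719, 0.0763]
ee_rot: [3.141, -0.001, 0.058]
force: [-0.3, -1.2, -2.1]
width: 0.0239
gripper_force: 20.0
```

```bash
python3 -m crank '[{"dx":0.2,"dy":-1,"dz":-4,"wx":0,"wy":0,"wz":5},{"dx":0.5,"dy":-4,"dz":-7,"wx":0,"wy":0,"wz":15},{"dx":1,"dy":-8,"dz":-9,"wx":0,"wy":0,"wz":25},{"dx":1.5,"dy":-12.5,"dz":-10,"wx":0,"wy":0,"wz":35},{"dx":2,"dy":-17,"dz":-10,"wx":0,"wy":0,"wz":45},{"dx":2.5,"dy":-21.5,"dz":-10,"wx":0,"wy":0,"wz":55},{"dx":3,"dy":-26,"dz":-10,"wx":0,"wy":0,"wz":65},{"dx":3.5,"dy":-30.5,"dz":-10,"wx":0,"wy":0,"wz":75},{"dx":4,"dy":-34,"dz":-10,"wx":0,"wy":0,"wz":85},{"dx":4.1,"dy":-36.1,"dz":-10,"wx":0,"wy":0,"wz":92}]' - 20; python3 - <<'E'
from h import *
s=arm.get_state();print(s['q'],s['eef_pos'],s['ee_rot'],s['width'])
k=cal('wrist');f=arm.grab_frame('wrist')[:,:,::-1].copy();cv2.imwrite('pics/wr3.png',f);np.savez('wr3.npz',K=k[0],T=k[1])
print(arm.mark_of('wrist','cross')[:1])
g=arm.grab_frame('side');print(arm.mark_of('side','cross')[:1]);g=arm.grab_frame('scene');print(arm.mark_of('scene','cross')[:1])
print(arm.mark_of('scene','level')[:1])
E
```

```text
t: 8.85
eef_pos: [0.5071, 0.0926, 0.1757]
ee_rot: [-3.14, 0.001, -1.552]
force: [0.9, -0.3, -3.3]
width: 0.0236
gripper_force: 20.0
[ 0.5619  0.1366 -0.41   -0.     -1.0227 -0.5426] [0.5071 0.0926 0.1757] [-3.1404  0.0008 -1.5516] 0.023614805034205447
[]
[{'centre': [0.5081, 0.0907, 0.0571], 'confidence': 0.63}]
[{'centre': [0.5102, 0.0913, 0.0599], 'confidence': 0.84}]
[{'centre': [0.51, 0.0876, 0.1734], 'confidence': 0.79}]
```

View pics/wr3.png

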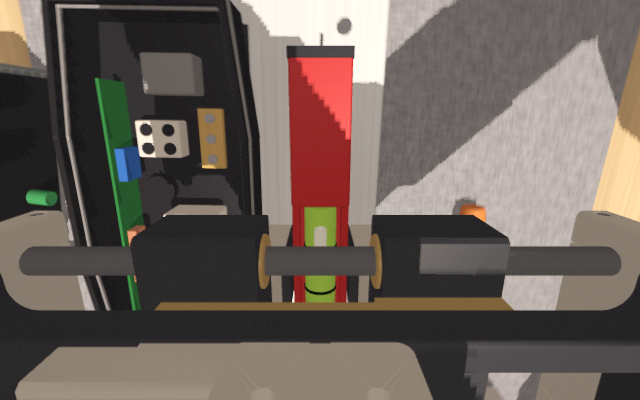

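```bash
python3 - <<'E'
from h import *
d=np.load('wr3.npz');k=(d['K'],d['T'])
f=cv2.imread('pics/wr3.png',0);print(f[30:46,314:330].astype(int))
print(unproj('wrist',[[321,34],[321,44]],.0585,k), unproj('wrist',[[289,48],[354,48]],.213,k))
E
```

```text
[[249 250 251 252 252 252 252 252 253 252 250 249 249 250 250 250]
 [249 249 251 252 251 250 250 250 251 251 250 249 248 249 250 250]
 [249 249 251 252 246 236 229 227 237 248 250 249 248 249 250 250]
 [249 249 251 252 252 227 212 199 213 239 249 249 249 249 250 250]
 [248 250 251 252 251 223 191 137 167 219 247 249 249 249 250 250]
 [249 249 251 252 246 233 196 116 149 212 246 249 248 249 250 250]
 [248 249 251 252 252 233 194 117 148 213 246 249 249 249 250 250]
 [248 249 251 252 251 223 191 116 149 214 246 249 249 250 250 250]
 [249 249 251 252 246 230 195 113 148 212 246 249 249 249 250 250]
 [249 249 251 252 251 221 181 109 148 214 246 249 248 249 250 250]
 [249 249 251 252 252 222 160  94 153 219 247 249 249 250 250 250]
 [249 249 251 252 251 226 189 114 169 220 247 249 249 250 250 250]
 [248 249 251 252 251 222 171 101 172 221 247 249 249 250 250 250]
 [248 249 251 252 246 227 160  90 171 221 247 249 249 250 250 251]
 [245 246 248 249 249 223 173 102 169 217 243 246 246 247 247 247]
 [210 211 213 215 215 190 145  90 142 182 207 210 211 211 213 211]]
[[ 0.5087 -0.0372  0.0585]
 [ 0.5085 -0.0298  0.0585]] [[0.5198 0.0031 0.213 ]
 [0.4964 0.0027 0.213 ]]
```

Picture: the level hangs at column 321, the scribed line's end shows at (321,33) right in line with it, so the hover is centred. Lowering.

```bash
python3 -m crank '[{"dx":0,"dy":0,"dz":3,"wx":0,"wy":0,"wz":0},{"dx":0,"dy":0,"dz":6,"wx":0,"wy":0,"wz":0},{"dx":0,"dy":0,"dz":8,"wx":0,"wy":0,"wz":0},{"dx":0,"dy":0,"dz":9.5,"wx":0,"wy":0,"wz":0},{"dx":0,"dy":0,"dz":10.3,"wx":0,"wy":0,"wz":0},{"dx":0,"dy":0,"dz":10.6,"wx":0,"wy":0,"wz":0},{"dx":0,"dy":0,"dz":10.7,"wx":0,"wy":0,"wz":0},{"dx":0,"dy":0,"dz":10.7,"wx":0,"wy":0,"wz":0},{"dx":0,"dy":0,"dz":10.7,"wx":0,"wy":0,"wz":0},{"dx":0,"dy":0,"dz":10.7,"wx":0,"wy":0,"wz":0}]' - 20
```

```text
t: 10.45
eef_pos: [0.5072, 0.091, 0.0678]
ee_rot: [-3.141, 0.0, -1.548]
force: [-0.9, -0.8, -3.2]
width: 0.0239
gripper_force: 20.0
```

```bash
python3 -m crank '[{"dx":0,"dy":0,"dz":0.05,"wx":0,"wy":0,"wz":0},{"dx":0,"dy":0,"dz":0.1,"wx":0,"wy":0,"wz":0},{"dx":0,"dy":0,"dz":0.15,"wx":0,"wy":0,"wz":0},{"dx":0,"dy":0,"dz":0.2,"wx":0,"wy":0,"wz":0},{"dx":0,"dy":0,"dz":0.2,"wx":0,"wy":0,"wz":0},{"dx":0,"dy":0,"dz":0.2,"wx":0,"wy":0,"wz":0},{"dx":0,"dy":0,"dz":0.2,"wx":0,"wy":0,"wz":0},{"dx":0,"dy":0,"dz":0.2,"wx":0,"wy":0,"wz":0},{"dx":0,"dy":0,"dz":0.2,"wx":0,"wy":0,"wz":0},{"dx":0,"dy":0,"dz":0.2,"wx":0,"wy":0,"wz":0}]'
```

```text
t: 11.7
eef_pos: [0.5071, 0.0909, 0.0656]
ee_rot: [-3.142, 0.0, -1.548]
force: [-0.3, 0.4, -2.7]
width: 0.0241
gripper_force: 20.0
```

```bash
python3 -m crank '[{"dx":0,"dy":0,"dz":0.05,"wx":0,"wy":0,"wz":0},{"dx":0,"dy":0,"dz":0.1,"wx":0,"wy":0,"wz":0},{"dx":0,"dy":0,"dz":0.1,"wx":0,"wy":0,"wz":0},{"dx":0,"dy":0,"dz":0.1,"wx":0,"wy":0,"wz":0},{"dx":0,"dy":0,"dz":0.1,"wx":0,"wy":0,"wz":0},{"dx":0,"dy":0,"dz":0.1,"wx":0,"wy":0,"wz":0},{"dx":0,"dy":0,"dz":0.1,"wx":0,"wy":0,"wz":0},{"dx":0,"dy":0,"dz":0.1,"wx":0,"wy":0,"wz":0},{"dx":0,"dy":0,"dz":0.1,"wx":0,"wy":0,"wz":0},{"dx":0,"dy":0,"dz":0.1,"wx":0,"wy":0,"wz":0}]'
```

```text
t: 12.95
eef_pos: [0.5071, 0.0909, 0.0646]
ee_rot: [3.142, -0.0, -1.548]
force: [0.3, 0.6, -2.4]
width: 0.0238
gripper_force: 20.0
```

```bash
python3 -m crank '[{"dx":0,"dy":0,"dz":0.05,"wx":0,"wy":0,"wz":0},{"dx":0,"dy":0,"dz":0.1,"wx":0,"wy":0,"wz":0},{"dx":0,"dy":0,"dz":0.1,"wx":0,"wy":0,"wz":0},{"dx":0,"dy":0,"dz":0.1,"wx":0,"wy":0,"wz":0},{"dx":0,"dy":0,"dz":0.1,"wx":0,"wy":0,"wz":0},{"dx":0,"dy":0,"dz":0.1,"wx":0,"wy":0,"wz":0},{"dx":0,"dy":0,"dz":0.1,"wx":0,"wy":0,"wz":0},{"dx":0,"dy":0,"dz":0.1,"wx":0,"wy":0,"wz":0},{"dx":0,"dy":0,"dz":0.1,"wx":0,"wy":0,"wz":0},{"dx":0,"dy":0,"dz":0.1,"wx":0,"wy":0,"wz":0}]'
```

```text
t: 14.2
eef_pos: [0.5071, 0.0909, 0.0636]
ee_rot: [-3.142, -0.0, -1.548]
force: [0.2, 0.2, -2.7]
width: 0.0242
gripper_force: 20.0
```

```bash
python3 -m crank '[{"dx":0,"dy":0,"dz":0.05,"wx":0,"wy":0,"wz":0},{"dx":0,"dy":0,"dz":0.1,"wx":0,"wy":0,"wz":0},{"dx":0,"dy":0,"dz":0.1,"wx":0,"wy":0,"wz":0},{"dx":0,"dy":0,"dz":0.1,"wx":0,"wy":0,"wz":0},{"dx":0,"dy":0,"dz":0.1,"wx":0,"wy":0,"wz":0},{"dx":0,"dy":0,"dz":0.1,"wx":0,"wy":0,"wz":0},{"dx":0,"dy":0,"dz":0.1,"wx":0,"wy":0,"wz":0},{"dx":0,"dy":0,"dz":0.1,"wx":0,"wy":0,"wz":0},{"dx":0,"dy":0,"dz":0.1,"wx":0,"wy":0,"wz":0},{"dx":0,"dy":0,"dz":0.1,"wx":0,"wy":0,"wz":0}]'
```

```text
t: 15.45
eef_pos: [0.5071, 0.0909, 0.0626]
ee_rot: [3.142, -0.0, -1.548]
force: [-0.6, -1.0, -2.9]
width: 0.0239
gripper_force: 20.0
```

```bash
python3 -m crank '[{"dx":0,"dy":0,"dz":0.02,"wx":0,"wy":0,"wz":0},{"dx":0,"dy":0,"dz":0.04,"wx":0,"wy":0,"wz":0},{"dx":0,"dy":0,"dz":0.06,"wx":0,"wy":0,"wz":0},{"dx":0,"dy":0,"dz":0.08,"wx":0,"wy":0,"wz":0},{"dx":0,"dy":0,"dz":0.1,"wx":0,"wy":0,"wz":0},{"dx":0,"dy":0,"dz":0.12,"wx":0,"wy":0,"wz":0},{"dx":0,"dy":0,"dz":0.14,"wx":0,"wy":0,"wz":0},{"dx":0,"dy":0,"dz":0.15,"wx":0,"wy":0,"wz":0},{"dx":0,"dy":0,"dz":0.15,"wx":0,"wy":0,"wz":0},{"dx":0,"dy":0,"dz":0.15,"wx":0,"wy":0,"wz":0}]'
```

```text
t: 16.7
eef_pos: [0.5072, 0.091, 0.0618]
ee_rot: [-3.141, 0.0, -1.548]
force: [-4.2, 1.6, 9.7]
width: 0.0242
gripper_force: 20.0
```

```bash
python3 -m crank '[{"dx":0,"dy":0,"dz":-0.05,"wx":0,"wy":0,"wz":0},{"dx":0,"dy":0,"dz":-0.05,"wx":0,"wy":0,"wz":0},{"dx":0,"dy":0,"dz":-0.05,"wx":0,"wy":0,"wz":0},{"dx":0,"dy":0,"dz":-0.05,"wx":0,"wy":0,"wz":0},{"dx":0,"dy":0,"dz":-0.05,"wx":0,"wy":0,"wz":0},{"dx":0,"dy":0,"dz":-1,"wx":0,"wy":0,"wz":0},{"dx":0,"dy":0,"dz":-3,"wx":0,"wy":0,"wz":0},{"dx":0,"dy":0,"dz":-7,"wx":0,"wy":0,"wz":0},{"dx":0,"dy":0,"dz":-12,"wx":0,"wy":0,"wz":0},{"dx":0,"dy":0,"dz":-16,"wx":0,"wy":0,"wz":0}]' 4.4 20; cat > bub.py <<'E'
from h import *
import sys
s=arm.get_state();print(s['t'],s['q'],s['eef_pos'],s['ee_rot'],s['width'],s['force'])
for c in sys.argv[2:]:
    k=cal(c);f=arm.grab_frame(c)[:,:,::-1].copy();cv2.imwrite(f'pics/{c}_{sys.argv[1]}.png',f);np.savez(f'{c}_{sys.argv[1]}.npz',K=k[0],T=k[1])
    for q in ['level','vial','bubble','knob']:
        for fn in ['mark_of','find_in']:
            print(c,q,fn,[(np.round(r['centre'],4).tolist(),round(r['confidence'],2)) for r in getattr(arm,fn)(c,q)[:1]])
E
python3 bub.py a side wrist scene
```

```text
t: 17.95
eef_pos: [0.507, 0.0908, 0.2236]
ee_rot: [-3.141, 0.0, -1.548]
force: [0.5, -0.2, -0.2]
width: 0.0443
gripper_force: 0.0
17.95 [ 0.5589  0.0957 -0.341   0.0001 -1.133  -0.5362] [0.507  0.0908 0.2236] [-3.1406  0.0005 -1.5481] 0.044284134625939976 [ 0.5042 -0.179  -0.2492]
side level mark_of [([0.5058, 0.0898, 0.0575], 0.87)]
side level find_in [([0.4978, 0.076, 0.0916], 0.83)]
side vial mark_of [([0.5057, 0.0916, 0.0899], 0.61)]
side vial find_in [([0.5027, 0.0918, 0.0933], 0.42)]Traceback (most recent call last):
  File "bub.py", line 8, in <module>
    print(c,q,fn,[(np.round(r['centre'],4).tolist(),round(r['confidence'],2)) for r in getattr(arm,fn)(c,q)[:1]])
                                                                                       ~~~~~~~~~~~~~~~^^^^^
ValueError: it knows: contactor, cover, cross, drill, foot, knob, level, meter, plate, rail, screwdriver, vial
```

Level is down and free. Moving over the knob with the camera facing the level.

```bash
sed -i "s/'bubble',//" bub.py; python3 -m crank '[{"dx":-4,"dy":-1,"dz":0,"wx":0,"wy":0,"wz":3},{"dx":-9,"dy":-2.4,"dz":0,"wx":0,"wy":0,"wz":6},{"dx":-14,"dy":-3.7,"dz":0,"wx":0,"wy":0,"wz":9},{"dx":-18.5,"dy":-4.9,"dz":0,"wx":0,"wy":0,"wz":12},{"dx":-21.9,"dy":-5.7,"dz":0,"wx":0,"wy":0,"wz":14},{"dx":-21.9,"dy":-5.7,"dz":0,"wx":0,"wy":0,"wz":14},{"dx":-21.9,"dy":-5.7,"dz":0,"wx":0,"wy":0,"wz":14},{"dx":-21.9,"dy":-5.7,"dz":0,"wx":0,"wy":0,"wz":14},{"dx":-21.9,"dy":-5.7,"dz":0,"wx":0,"wy":0,"wz":14},{"dx":-21.9,"dy":-5.7,"dz":0,"wx":0,"wy":0,"wz":14}]' 6.4 20; python3 bub.py b wrist side scene
```

```text
t: 19.45
eef_pos: [0.5592, 0.3106, 0.2214]
ee_rot: [-3.141, 0.0, -1.793]
force: [-0.5, -0.9, -0.5]
width: 0.0641
gripper_force: 0.0
19.45 [ 0.8115  0.304  -0.0792 -0.     -1.1871 -1.0338] [0.5592 0.3106 0.2214] [-3.1414  0.0004 -1.7931] 0.06409343446009172 [-0.4632 -0.9241 -0.4867]
wrist level mark_of []
wrist level find_in [([0.5091, 0.1737, 0.0973], 0.6)]
wrist vial mark_of [([0.5559, 0.3104, 0.0048], 0.46)]
wrist vial find_in []
wrist knob mark_of [([0.5574, 0.3077, 0.1135], 0.81)]
wrist knob find_in [([0.5594, 0.3083, 0.128], 0.86)]
side level mark_of [([0.5063, 0.0893, 0.0592], 0.79)]
side level find_in [([0.4958, 0.0746, 0.0853], 0.59)]
side vial mark_of [([0.5058, 0.0917, 0.0892], 0.36)]
side vial find_in []
side knob mark_of [([0.5584, 0.3121, 0.1131], 0.55)]
side knob find_in [([0.5518, 0.2987, 0.1176], 0.72)]
scene level mark_of [([0.5086, 0.089, 0.0615], 0.57)]
scene level find_in [([0.5192, 0.0978, 0.0919], 0.57)]
scene vial mark_of [([0.5077, 0.092, 0.0954], 0.53)]
scene vial find_in [([0.5104, 0.0969, 0.0973], 0.38)]
scene knob mark_of [([0.5627, 0.3102, 0.1143], 0.85)]
scene knob find_in [([0.5685, 0.313, 0.1263], 0.6)]
```

View pics/wrist_b.png

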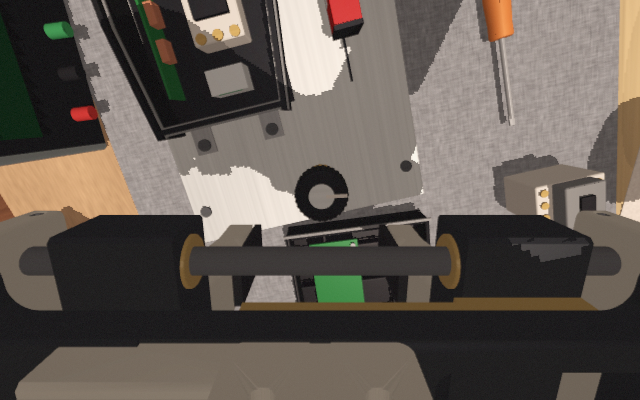

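Wrist picture: the knob shows at (322,193) under the gripper, but the level's vial is out of view. I estimate the bubble from crops of side and scene.

```bash
python3 - <<'E'
from h import *
o=[]
for c in ['side','scene']:
    f=cv2.imread(f'pics/{c}_b.png');k=cal(c)
    w=cv2.resize(warp(c,f,.093,.48,.535,.04,.142,2000,k),None,fx=3,fy=3)
    for y in (.102,.082,.092):cv2.line(w,(int((.142-y)*6000),0),(int((.142-y)*6000),20),(255,0,0),1)
    o.append(cv2.resize(w,(612,290)))
cv2.imwrite('pics/bb.png',np.vstack(o))
E
```

```text
(no output)
```

View pics/bb.png

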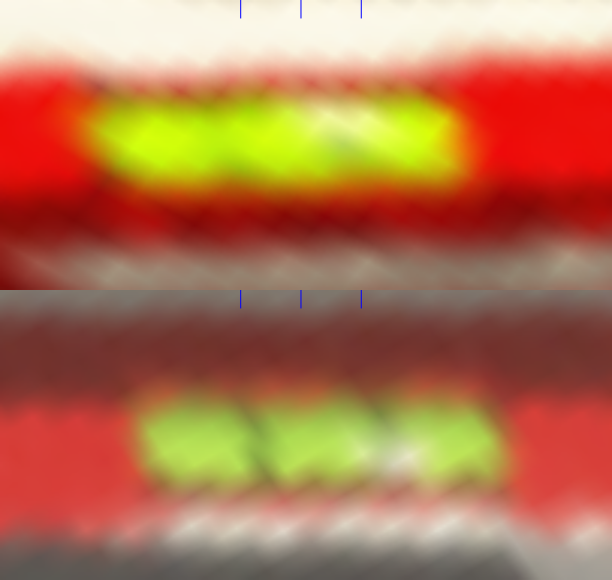

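In the crops the bubble stands about 10–12 mm toward -y, so it needs roughly 2.6 rad. Winding back and gripping the knob.

```bash
python3 -m crank '[{"dx":0,"dy":0,"dz":0,"wx":0,"wy":0,"wz":-10},{"dx":0,"dy":0,"dz":0,"wx":0,"wy":0,"wz":-20},{"dx":0,"dy":0,"dz":0,"wx":0,"wy":0,"wz":-30},{"dx":0,"dy":0,"dz":0,"wx":0,"wy":0,"wz":-40},{"dx":0,"dy":0,"dz":0,"wx":0,"wy":0,"wz":-50},{"dx":0,"dy":0,"dz":0,"wx":0,"wy":0,"wz":-60},{"dx":0,"dy":0,"dz":0,"wx":0,"wy":0,"wz":-70},{"dx":0,"dy":0,"dz":0,"wx":0,"wy":0,"wz":-80},{"dx":0,"dy":0,"dz":0,"wx":0,"wy":0,"wz":-90},{"dx":0,"dy":0,"dz":0,"wx":0,"wy":0,"wz":-100}]' 6.4 30
python3 -m crank '[{"dx":0,"dy":0,"dz":2,"wx":0,"wy":0,"wz":-10},{"dx":0,"dy":0,"dz":4,"wx":0,"wy":0,"wz":-20},{"dx":0,"dy":0,"dz":6.5,"wx":0,"wy":0,"wz":-30},{"dx":0,"dy":0,"dz":8.5,"wx":0,"wy":0,"wz":-40},{"dx":0,"dy":0,"dz":10.5,"wx":0,"wy":0,"wz":-50},{"dx":0,"dy":0,"dz":11.7,"wx":0,"wy":0,"wz":-50},{"dx":0,"dy":0,"dz":12.5,"wx":0,"wy":0,"wz":-50},{"dx":0,"dy":0,"dz":12.7,"wx":0,"wy":0,"wz":-50},{"dx":0,"dy":0,"dz":12.7,"wx":0,"wy":0,"wz":-50},{"dx":0,"dy":0,"dz":12.7,"wx":0,"wy":0,"wz":-50}]'
```

```text
t: 21.75
eef_pos: [0.5592, 0.3111, 0.2211]
ee_rot: [3.142, -0.0, -0.041]
force: [-0.5, 0.2, -0.0]
width: 0.0644
gripper_force: 0.0
t: 23.0
eef_pos: [0.5595, 0.3114, 0.0947]
ee_rot: [3.141, -0.001, 0.825]
force: [-0.2, 0.4, 0.6]
width: 0.064
gripper_force: 0.0
```

```bash
python3 -m crank '[{"dx":0,"dy":0,"dz":0,"wx":0,"wy":0,"wz":0},{"dx":0,"dy":0,"dz":0,"wx":0,"wy":0,"wz":0},{"dx":0,"dy":0,"dz":0,"wx":0,"wy":0,"wz":0},{"dx":0,"dy":0,"dz":0,"wx":0,"wy":0,"wz":0},{"dx":0,"dy":0,"dz":0,"wx":0,"wy":0,"wz":10},{"dx":0,"dy":0,"dz":0,"wx":0,"wy":0,"wz":20},{"dx":0,"dy":0,"dz":0,"wx":0,"wy":0,"wz":30},{"dx":0,"dy":0,"dz":0,"wx":0,"wy":0,"wz":40},{"dx":0,"dy":0,"dz":0,"wx":0,"wy":0,"wz":50},{"dx":0,"dy":0,"dz":0,"wx":0,"wy":0,"wz":60}]' 4 30
```

```text
t: 24.25
eef_pos: [0.559, 0.3108, 0.0942]
ee_rot: [3.141, 0.0, -0.227]
force: [-3.7, -0.8, 3.1]
width: 0.0454
gripper_force: 30.0
```

```bash
python3 -m crank '[{"dx":0,"dy":0,"dz":0,"wx":0,"wy":0,"wz":10},{"dx":0,"dy":0,"dz":0,"wx":0,"wy":0,"wz":20},{"dx":0,"dy":0,"dz":0,"wx":0,"wy":0,"wz":30},{"dx":0,"dy":0,"dz":0,"wx":0,"wy":0,"wz":40},{"dx":0,"dy":0,"dz":0,"wx":0,"wy":0,"wz":50},{"dx":0,"dy":0,"dz":0,"wx":0,"wy":0,"wz":60},{"dx":0,"dy":0,"dz":0,"wx":0,"wy":0,"wz":70},{"dx":0,"dy":0,"dz":0,"wx":0,"wy":0,"wz":80},{"dx":0,"dy":0,"dz":0,"wx":0,"wy":0,"wz":85},{"dx":0,"dy":0,"dz":0,"wx":0,"wy":0,"wz":85}]'
python3 -m crank '[{"dx":0,"dy":0,"dz":0,"wx":0,"wy":0,"wz":0},{"dx":0,"dy":0,"dz":0,"wx":0,"wy":0,"wz":0},{"dx":0,"dy":0,"dz":0,"wx":0,"wy":0,"wz":0},{"dx":0,"dy":0,"dz":-1,"wx":0,"wy":0,"wz":0},{"dx":0,"dy":0,"dz":-4,"wx":0,"wy":0,"wz":0},{"dx":2,"dy":0.5,"dz":-9,"wx":0,"wy":0,"wz":0},{"dx":6,"dy":0.5,"dz":-13,"wx":0,"wy":0,"wz":0},{"dx":11,"dy":0.5,"dz":-13,"wx":0,"wy":0,"wz":0},{"dx":14,"dy":0.5,"dz":-13,"wx":0,"wy":0,"wz":0},{"dx":14,"dy":0.5,"dz":-13,"wx":0,"wy":0,"wz":0}]' 6.4; python3 bub.py c wrist side scene | grep -v knob
cat > meas.py <<'E'
from h import *
import sys
t=sys.argv[1];d=np.load(f'wrist_{t}.npz');k=(d['K'],d['T']);f=cv2.imread(f'pics/wrist_{t}.png')
w=warp('wrist',f,.093,.485,.53,.05,.134,7000,k);cv2.imwrite(f'pics/m_{t}.png',w)  # col: 7 px/mm from y=.134
E
python3 meas.py c
```

```text
t: 25.5
eef_pos: [0.5581, 0.3102, 0.0942]
ee_rot: [3.14, -0.002, -1.707]
force: [-7.5, -1.3, 5.9]
width: 0.0456
gripper_force: 30.0
t: 26.75
eef_pos: [0.5353, 0.1713, 0.2255]
ee_rot: [-3.14, 0.001, -1.707]
force: [0.9, 0.7, 0.3]
width: 0.0642
gripper_force: 0.0
26.75 [ 0.6581  0.1734 -0.2439  0.0002 -1.1518 -0.7946] [0.5353 0.1713 0.2255] [-3.1403  0.0011 -1.7073] 0.0641786561430741 [0.9375 0.7475 0.2822]
wrist level mark_of [([0.5084, 0.0918, 0.0606], 0.85)]
wrist level find_in [([0.5099, 0.0922, 0.1007], 0.84)]
wrist vial mark_of [([0.5065, 0.0881, 0.0946], 0.95)]
wrist vial find_in [([0.5079, 0.0895, 0.0982], 0.62)]
side level mark_of [([0.5054, 0.089, 0.0587], 0.8)]
side level find_in [([0.4974, 0.0755, 0.0901], 0.59)]
side vial mark_of [([0.5041, 0.0943, 0.0905], 0.39)]
side vial find_in [([0.5022, 0.0931, 0.0973], 0.49)]
scene level mark_of [([0.509, 0.0887, 0.0633], 0.97)]
scene level find_in [([0.5171, 0.1002, 0.093], 0.76)]
scene vial mark_of [([0.5075, 0.0929, 0.0945], 0.59)]
scene vial find_in []
```

View pics/m_c.png

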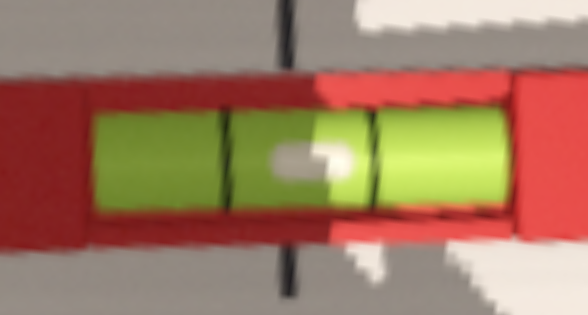

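The warped crop shows the black lines at columns 226 and 373 and the bubble centred near 313, i.e. about 1.8 mm toward -y. I'll measure again automatically to see whether it has settled.

```bash
cat > meas.py <<'E'
from h import *
def once():
    s=arm.get_state();k=cal('wrist');f=arm.grab_frame('wrist')[:,:,::-1].copy()
    w=warp('wrist',f,.095,.485,.53,.05,.134,7000,k)
    hsv=cv2.cvtColor(w,cv2.COLOR_BGR2HSV).astype(int);g=((hsv[...,0]>25)&(hsv[...,0]<50)&(hsv[...,1]>90)).astype(np.uint8)
    n,l,st,c=cv2.connectedComponentsWithStats(cv2.morphologyEx(g,cv2.MORPH_CLOSE,np.ones((25,41))));i=1+np.argmax(st[1:,4]);x,y,W,H,_=st[i]
    roi=w[y+10:y+H-10,x:x+W];sat=hsv[y+10:y+H-10,x:x+W,1];v=hsv[y+10:y+H-10,x:x+W,2]
    m=np.argwhere(sat[:,8:-8]<90)[:,1]+8
    prof=cv2.GaussianBlur(v.astype(np.float32),(5,5),0).min(0) if 0 else np.median(v,0)
    h=W//2;a=np.argmin(prof[20:h-20])+20;b=np.argmin(prof[h+20:-20])+h+20;s20=(b-a)/20
    cen=(a+b)/2;e=np.percentile(m,[2,98])
    print(round(s['t'],2),'W',W,'lines',a,b,'bub',e,'mean',m.mean(),'offset toward -y mm',(e.mean()-cen)/s20,(e.mean()-W/2)/(W/58))
    cv2.imwrite('pics/mm.png',w)
for _ in range(3): once()
E
python3 meas.py
```

```text
27.8 W 411 lines 130 277 bub [179. 255.] mean 217.19266055045873 offset toward -y mm 1.836734693877551 1.6228710462287104
27.85 W 412 lines 130 276 bub [179. 255.] mean 217.18453188602442 offset toward -y mm 1.9178082191780823 1.5485436893203883
27.9 W 411 lines 130 277 bub [179. 255.] mean 217.24296848525924 offset toward -y mm 1.836734693877551 1.6228710462287104
```

```bash
python3 -m crank '[{"dx":-5,"dy":-0.2,"dz":0,"wx":0,"wy":0,"wz":0},{"dx":-10,"dy":-0.4,"dz":0,"wx":0,"wy":0,"wz":0},{"dx":-14.1,"dy":-0.5,"dz":1,"wx":0,"wy":0,"wz":0},{"dx":-14.1,"dy":-0.5,"dz":4,"wx":0,"wy":0,"wz":0},{"dx":-14.1,"dy":-0.5,"dz":8,"wx":0,"wy":0,"wz":0},{"dx":-14.1,"dy":-0.5,"dz":11,"wx":0,"wy":0,"wz":0},{"dx":-14.1,"dy":-0.5,"dz":12.5,"wx":0,"wy":0,"wz":0},{"dx":-14.1,"dy":-0.5,"dz":13.1,"wx":0,"wy":0,"wz":0},{"dx":-14.1,"dy":-0.5,"dz":13.1,"wx":0,"wy":0,"wz":0},{"dx":-14.1,"dy":-0.5,"dz":13.1,"wx":0,"wy":0,"wz":0}]' 6.4 30
python3 -m crank '[{"dx":0,"dy":0,"dz":0,"wx":0,"wy":0,"wz":0},{"dx":0,"dy":0,"dz":0,"wx":0,"wy":0,"wz":0},{"dx":0,"dy":0,"dz":0,"wx":0,"wy":0,"wz":0},{"dx":0,"dy":0,"dz":0,"wx":0,"wy":0,"wz":0},{"dx":0,"dy":0,"dz":0,"wx":0,"wy":0,"wz":7},{"dx":0,"dy":0,"dz":0,"wx":0,"wy":0,"wz":14},{"dx":0,"dy":0,"dz":0,"wx":0,"wy":0,"wz":20},{"dx":0,"dy":0,"dz":0,"wx":0,"wy":0,"wz":25},{"dx":0,"dy":0,"dz":0,"wx":0,"wy":0,"wz":25},{"dx":0,"dy":0,"dz":0,"wx":0,"wy":0,"wz":25}]' 4 30
```

```text
t: 29.2
eef_pos: [0.5599, 0.3126, 0.0943]
ee_rot: [-3.14, 0.001, -1.705]
force: [-0.2, -1.0, 0.4]
width: 0.0638
gripper_force: 0.0
t: 30.45
eef_pos: [0.5589, 0.3122, 0.0934]
ee_rot: [3.141, -0.0, -2.139]
force: [-4.1, 0.3, 6.6]
width: 0.0456
gripper_force: 30.0
```

```bash
python3 -m crank '[{"dx":0,"dy":0,"dz":0,"wx":0,"wy":0,"wz":0},{"dx":0,"dy":0,"dz":0,"wx":0,"wy":0,"wz":0},{"dx":0,"dy":0,"dz":0,"wx":0,"wy":0,"wz":0},{"dx":0,"dy":0,"dz":-1,"wx":0,"wy":0,"wz":0},{"dx":0,"dy":0,"dz":-4,"wx":0,"wy":0,"wz":0},{"dx":2,"dy":-1,"dz":-9,"wx":0,"wy":0,"wz":-8},{"dx":6,"dy":-2.5,"dz":-13,"wx":0,"wy":0,"wz":-16},{"dx":10.5,"dy":-4.5,"dz":-13.2,"wx":0,"wy":0,"wz":-25},{"dx":13.2,"dy":-5.6,"dz":-13.2,"wx":0,"wy":0,"wz":-25},{"dx":13.2,"dy":-5.6,"dz":-13.2,"wx":0,"wy":0,"wz":-25}]' 6.4; python3 meas.py
```

```text
t: 31.7
eef_pos: [0.5347, 0.169, 0.2256]
ee_rot: [-3.141, 0.0, -1.71]
force: [-0.3, -0.2, -0.1]
width: 0.064
gripper_force: 0.0
31.7 W 411 lines 130 277 bub [166. 241.] mean 203.62560890744606 offset toward -y mm 0.0 -0.2822384428223844
31.75 W 413 lines 130 278 bub [166. 242.] mean 203.74542253521128 offset toward -y mm 0.0 -0.35108958837772397
31.8 W 413 lines 130 277 bub [166. 243.] mean 204.3745214061956 offset toward -y mm 0.1360544217687075 -0.28087167070217917
```

Bubble is centred. Now close the fingers and go above the -y end block.

```bash
python3 -m crank '[{"dx":0,"dy":0,"dz":0,"wx":0,"wy":0,"wz":0},{"dx":3,"dy":0.2,"dz":0,"wx":0,"wy":0,"wz":-3},{"dx":7,"dy":0.4,"dz":0,"wx":0,"wy":0,"wz":-6},{"dx":11,"dy":0.6,"dz":0,"wx":0,"wy":0,"wz":-9.3},{"dx":14,"dy":0.7,"dz":1,"wx":0,"wy":0,"wz":-9.3},{"dx":14,"dy":0.7,"dz":5,"wx":0,"wy":0,"wz":-9.3},{"dx":14,"dy":0.7,"dz":9,"wx":0,"wy":0,"wz":-9.3},{"dx":14,"dy":0.7,"dz":11.5,"wx":0,"wy":0,"wz":-9.3},{"dx":14,"dy":0.7,"dz":12.4,"wx":0,"wy":0,"wz":-9.3},{"dx":14,"dy":0.7,"dz":12.4,"wx":0,"wy":0,"wz":-9.3}]' 0 20
python3 -m crank '[{"dx":0,"dy":0,"dz":0.05,"wx":0,"wy":0,"wz":0},{"dx":0,"dy":0,"dz":0.1,"wx":0,"wy":0,"wz":0},{"dx":0,"dy":0,"dz":0.15,"wx":0,"wy":0,"wz":0},{"dx":0,"dy":0,"dz":0.2,"wx":0,"wy":0,"wz":0},{"dx":0,"dy":0,"dz":0.25,"wx":0,"wy":0,"wz":0},{"dx":0,"dy":0,"dz":0.3,"wx":0,"wy":0,"wz":0},{"dx":0,"dy":0,"dz":0.3,"wx":0,"wy":0,"wz":0},{"dx":0,"dy":0,"dz":0.3,"wx":0,"wy":0,"wz":0},{"dx":0,"dy":0,"dz":0.3,"wx":0,"wy":0,"wz":0},{"dx":0,"dy":0,"dz":0.3,"wx":0,"wy":0,"wz":0}]'
```

```text
t: 33.1
eef_pos: [0.5101, 0.0335, 0.1015]
ee_rot: [-3.141, -0.0, -1.542]
force: [-1.0, -0.3, 0.0]
width: 0.0006
gripper_force: 0.0
t: 34.35
eef_pos: [0.5102, 0.0332, 0.1003]
ee_rot: [-3.139, 0.0, -1.542]
force: [-6.3, 1.5, 19.0]
width: 0.0007
gripper_force: 9.6
```

```bash
python3 -m crank '[{"dx":0,"dy":0.02,"dz":-0.03,"wx":0,"wy":0,"wz":0},{"dx":0,"dy":0.02,"dz":-0.03,"wx":0,"wy":0,"wz":0},{"dx":0,"dy":0.02,"dz":-0.03,"wx":0,"wy":0,"wz":0},{"dx":0,"dy":0.02,"dz":-0.03,"wx":0,"wy":0,"wz":0},{"dx":0,"dy":0.02,"dz":-0.03,"wx":0,"wy":0,"wz":0},{"dx":0,"dy":0.02,"dz":-0.03,"wx":0,"wy":0,"wz":0},{"dx":0,"dy":0.02,"dz":-0.03,"wx":0,"wy":0,"wz":0},{"dx":0,"dy":0.02,"dz":-0.03,"wx":0,"wy":0,"wz":0},{"dx":0,"dy":0.02,"dz":-0.03,"wx":0,"wy":0,"wz":0},{"dx":0,"dy":0.02,"dz":-0.03,"wx":0,"wy":0,"wz":0}]'; python3 bub.py d side scene wrist | grep -v knob
python3 - <<'E'
from h import *
o=[]
for c in ['side','scene']:
    k=cal(c);fs=np.mean([arm.grab_frame(c)[:,:,::-1].astype(float) for _ in range(3)],0).astype(np.uint8)
    o.append(cv2.resize(warp(c,fs,.099,.48,.535,.02,.142,4800,k),(732,290)))
cv2.imwrite('pics/press.png',np.vstack(o));print(arm.get_state()['force'])
E
```

```text
t: 35.6
eef_pos: [0.51, 0.0332, 0.1003]
ee_rot: [-3.139, 0.0, -1.542]
force: [-4.8, 1.3, 15.2]
width: 0.0005
gripper_force: 7.9
35.6 [ 0.4503  0.2124 -0.5162  0.0009 -0.84   -0.4222] [0.51   0.0332 0.1003] [-3.1393  0.0003 -1.5422] 0.000520585924066401 [-4.8214  1.3135 15.2121]
side level mark_of [([0.5091, 0.0903, 0.0623], 0.62)]
side level find_in [([0.5378, 0.5535, 0.0223], 0.65)]
side vial mark_of [([0.5069, 0.0904, 0.09], 0.5)]
side vial find_in []
scene level mark_of [([0.4975, -0.4105, 0.0053], 0.65)]
scene level find_in [([0.5186, 0.1121, 0.091], 0.83)]
scene vial mark_of [([0.5072, 0.0929, 0.092], 0.57)]
scene vial find_in [([0.5083, 0.0941, 0.0986], 0.54)]
wrist level mark_of [([0.5097, 0.0917, 0.0607], 0.97)]
wrist level find_in [([0.5122, 0.0089, 0.0974], 0.86)]
wrist vial mark_of []
wrist vial find_in [([0.598, -0.0171, 0.0677], 0.3)]
[-5.9597  1.8195 16.4802]
```

View pics/press.png

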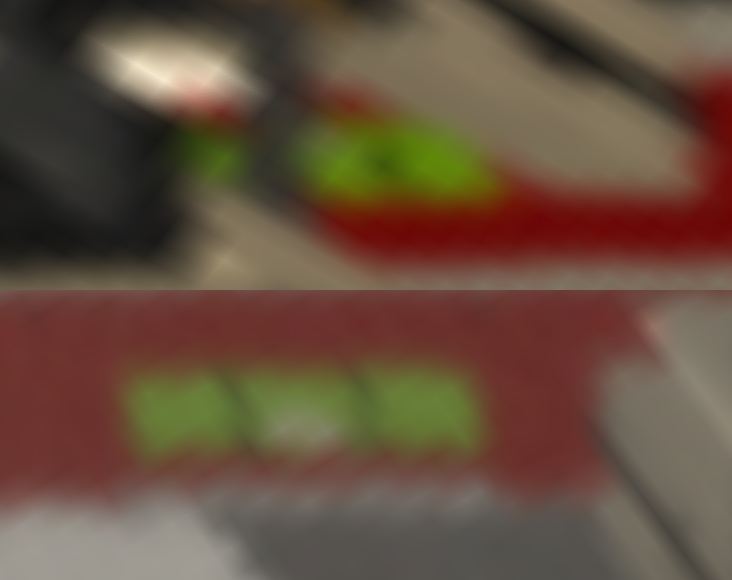

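Scene crop: the lines are at columns 237 and 363 and the bubble spans about 265–345, so it is centred; the press is a steady 15–16 N on the end block.

```bash
python3 -c "
from station import arm
print(arm.job_done(), arm.get_state()['force'])"
```

```text
the job is handed in; nothing more can be done
the job is handed in; nothing more can be done
```

The job is handed in, with no verdict returned: the level lies on the scribed cross and the bubble stands centred between its lines. The fingers still press the end block nearer the hinge with about 15 N, and the last clock reading was about 36 s of the 70 s allowed.

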